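# Clamp a bottle in a spring clamp by its index plunger

## Robot

A 6-joint arm with a two-finger parallel gripper is mounted at the origin on the work surface; the furniture and walls round the work are solid. World frame = base frame: x ahead of the robot, y to its left, z up, the work surface at z = 0. Lengths are in m, angles in rad, forces in N, time in s.
With the tool pointing down it reaches from about 0.225 to 0.875 m from the base axis. Payload 3.4 kg.
Tool frame: the origin (TCP) lies at the very end of the fingers, on their centre line; the grasp point (between the pads) lies 19 mm behind it; z points along the fingers, y is the line along which they close (so a half turn about z gives the same grasp; the last joint's range is limited). The gripper opens to 85 mm and grips with 20 to 120 N. Pads are 22 mm wide; open, the fingers measure 114 mm over their backs; the gripper's body (76 mm by 85 mm) begins 54 mm behind the grasp point. The pads swing forward as they close: fully open they stand 13 mm farther back than shut.
Start: joints at [1.02, 0.276, 1.505, -0, 1.361, -0.121], TCP at [0.24, 0.523, 0.231] pointing down, gripper open.
Joint ranges: [-2.89, 2.89], [-0.75, 2.08], [0.22, 2.7], [-1.18, 4.32], [0.11, 2.71], [-2.7, 2.7]. Speed limits (rad/s): [2.57, 2.57, 3.14, 3.14, 3.14, 3.14].

## Interface

Orientations are given as a unit quaternion [w, x, y, z].
In Python, from rig import manip gives the robot as it stands. The module is installed in compiled form; this text tells all that it offers.
- The arm moves only by the tool play_rows, never from a script. Its argument "motion" is a list of rows, each a list of 5 numbers: the shift along the tool's x, y, z in units of 40 mm (1.0 is 40 mm), then the turn about the tool's z in units of 10 degrees (1.0 is 10 degrees), then the finger opening in mm, from 0 to 85.4. A call has 1 to 5 rows; each row is the pose to reach, as a shift and turn from the pose commanded when the call began, along the tool's axes at that moment; what a row does not reach only later rows make up. A row lasts 1/8 s, in which the tool goes at most 62.5 mm and 10.7 degrees, less where a joint would pass 70% of its speed; a pose out of reach is approached as far as the arm can. A call with a gripper value outside its range is refused whole. The fingers move at their own pace and stop on an object; "newtons" is the grip in N (left out, the last holds). Time passes only in rows, so rows that repeat a pose let the fingers close. It gives the time, the measured TCP pose, the force, the opening and the grip force at its end, in the units of the state.
- manip.get_state(): the state, without advancing time (a new reading comes with each control period).
- manip.get_image(name): name is "scene" or "top"; returns a dict with "img" (480x640x3 uint8, red, green, blue), "range_z" (480x640 float32, m along the optical axis (not along the pixel's ray), 0 where there is no reading), "fx", "fy", "cx", "cy" (pixels), "R" (3x3) and "t" (3): a world point X has camera coordinates R X + t. Camera axes: x right, y down, z forward; pixel columns grow to the right and rows downward; lengths in m; the calibration is good to about 2 mm. A picture is of the moment at which its call begins.
- manip.sign_off(): hands the job in; it is judged then, once.
The state is a dict: "clock": time; "qpos": joint angles; "qd": joint speeds; "effort": joint torques, N m; "position": TCP position; "ee_rot": TCP orientation; "contact_force": force on the tool from outside, world axes, zero at the start; "moment": the same for the moment, N m; "width": finger opening in m; "gripper_force": force on a finger pad.
Only numpy, scipy, OpenCV 4.12 (cv2) and the standard library are available. Lean on these libraries where they do the work, as an engineer would, in place of code of your own. Each camera call takes 0.05 s, during which the arm holds its last target. There are 200 camera calls.

## Task

Pull the jaw of the spring clamp by its blue knob right out to its stop, so that the red-knobbed index plunger drops into the slide and keeps the jaw open when you let go, and then stand the small white bottle with the orange cap upright on the clamp's base between the jaw and the V-shaped rest. Then pull the red plunger knob up as far as it goes, so that the jaw springs shut on the bottle and grips it against the rest, and finish while still holding the plunger fully up: do not let go of it. Leave the other bottles where they stand.

Things in the scene. Friction and masses are not known exactly. Their poses are not given: they have to be found in the camera images.
- clamp: Spring clamp fixed to the bench: aluminium base plate 84 (x) x 262 (y) mm, 10 thick, from y = -143 to +119. Origin at bench level, z up; its +y runs along the slide, roughly away from the robot, x across it. Nothing on it is higher than its knobs. At y = -75 a bridge 54 wide, 46 high, carries the plunger's steel barrel (19 dia, top 60 above the bench).
- nest (a point): Where the bottle's underside goes: on the base plate, 10 mm above the bench, at the clamp's x = 0, y = 50. The black V-shaped rest is on its +y side: 50 wide, bottom line of the V at y = 85, its tips at about y = 78, top 52 above the bench. The jaw is on its -y side.
- jaw_slide (a joint): Jaw travel in m along the clamp's -y: 0 shut (pad 20 mm from the bottom of the V), 0.044 open at its stop (pad 64 mm from it). A damped spring shuts it, 5 N at 0, 9.4 N at 0.044, plus 4 N at 0.05 m/s. Within 3 mm of the stop the plunger drops into the slide's slot; let go, the jaw springs back to about 0.040 and stays. About 0.019 with the bottle gripped.
- jaw_knob (a point): Middle of the blue knob on the jaw: upright cylinder 20 dia x 22, 71 above the bench, on a 12 mm stem; the jaw block under it (44 across x, 24 along y) is 50 high. Moves with the jaw; pinch it from above and pull it along the clamp's -y.
- jaw: The jaw itself with its blue knob and flat rubber pad (38 wide, 14 to 48 above the bench; pad faces the rest, 15 mm from the knob's axis on the +y side). Origin at bench level, 2 mm to +y of the knob's axis.
- plunger_lift (a joint): Height of the index plunger in m: 0 pin fully in the slot of the slide, about 0.0095 pin resting on top of the slide (the start), 0.022 pulled fully up to its stop. A spring pushes it down with 6 N at 0 and 10 N at 0.022; it drops again when let go.
- plunger_knob (a point): Middle of the red plunger knob: an upright cylinder 24 dia x 24, on the clamp's own y = -75, 73.5 above the bench when the pin is in the slot. Pinch it from above and pull straight up.
- plunger: The red plunger knob as a body; its origin lies on the plunger's axis at bench level when the pin is in the slot, and rises with it.
- sample_bottle: The small white bottle with the orange cap: 38 dia x 74 tall, cap 29 dia and 15 tall at the top, 42 to 84 g. Origin at the centre of its underside. It stands on the bench, near at the right or far at the left (a brown bottle stands in the other place).
- pipette_stand: Fixed pipette stand with three pipettes at the far right, 210 dia, 350 tall; origin under its middle. Do not run into it.
- amber_bottle: Bystander to leave alone: brown glass reagent bottle with a black cap, 51 dia x 102 mm. Origin at the centre of its underside.
- buffer_bottle: Bystander to leave alone: clear reagent bottle with a blue cap, 56 dia x 107 mm. Origin at the centre of its underside.

How it is judged:
By the outcome, as a careful person would: the job done as asked, in the order asked, and still so for the second after the job is handed in, while the arm keeps its last pose, push and grip.
It also fails if it takes over 54 s, if anything falls off the work surface, if the arm or the gripper's body presses on something with over 40 N, if the wrist force passes 120 N, or if a joint passes its speed limit or range.

## Working session

There is one attempt and no reset: what is moved stays moved. The work goes in short steps, Python scripts to look and compute and a tool call to move; the robot and the scene stay as the last step left them, time stands still between calls to the robot, and variables do not carry over. Pictures are saved under pics/ and viewed, at most 10 in all, crops included, and the job is handed in when it is done.

Besides the shell and the picture viewer there is one more tool, called as a command line: name --pt "numbers of a row" for each row, then --argument value for the rest. play_rows: Moves the arm, as the interface text tells. Its arguments: {"type":"object","properties":{"motion":{"type":"array","items":{"type":"array","items":{"type":"number"}}},"newtons":{"type":"number"}},"required":["motion"]}

```bash
mkdir -p pics
python3 - <<'E'
from rig import manip
import cv2,numpy as np,pickle
d={}
for n in("scene","top"):
    i=manip.get_image(n); d[n]=i
    cv2.imwrite(f"pics/{n}0.png",i["img"][:,:,::-1]); print(n,i["fx"],i["cx"],i["cy"],-i["R"].T@i["t"],i["R"].round(3).tolist())
pickle.dump(d,open("d0.pkl","wb"))
s=manip.get_state(); print(s)
E
```

```text
scene 507.7439858418298 310.9186666538564 243.55092811239933 [-0.05008002 -0.36915192  0.62535202] [[0.649, -0.761, -0.0], [-0.464, -0.395, -0.793], [0.603, 0.514, -0.61]]
top 435.4198314296048 321.8801369860178 237.91826878614418 [0.41947663 0.07425447 0.90645475] [[0.003, -1.0, -0.029], [-0.996, -0.001, -0.093], [0.093, 0.029, -0.995]]
{'clock': 0.1, 'qpos': array([ 1.01998685e+00,  2.76523326e-01,  1.50603803e+00, -1.46794037e-05,
        1.36071011e+00, -1.20978293e-01]), 'qd': array([-0.00023923, -0.00303619, -0.00341005,  0.00050532,  0.00017981,
       -0.00121232]), 'effort': array([ 6.98714248e-04, -4.17697585e+01, -2.46405387e+01, -5.16348632e-05,
        5.88865281e-03, -8.91393626e-09]), 'position': array([0.23935178, 0.52227478, 0.23051848]), 'ee_rot': array([-2.69903060e-04,  2.13263384e-01,  9.76994383e-01, -7.94861438e-04]), 'contact_force': array([ 0.28838465,  0.07533632, -0.28129709]), 'moment': array([-0.00174479, -0.04155446,  0.02952411]), 'gripper_force': 0.0, 'width': 0.08556646915995698}
```

View pics/scene0.png

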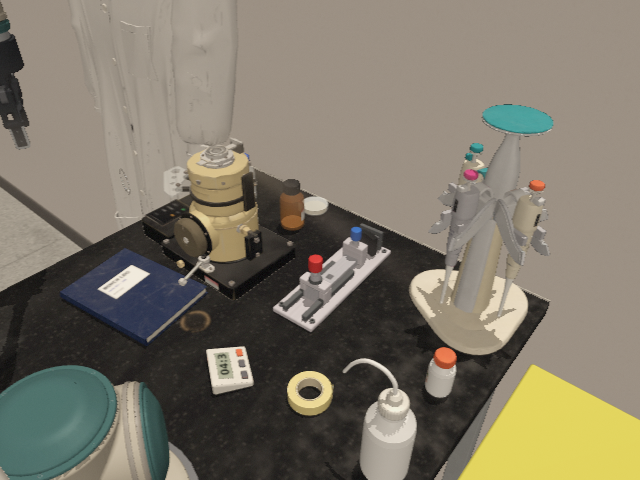

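View pics/top0.png

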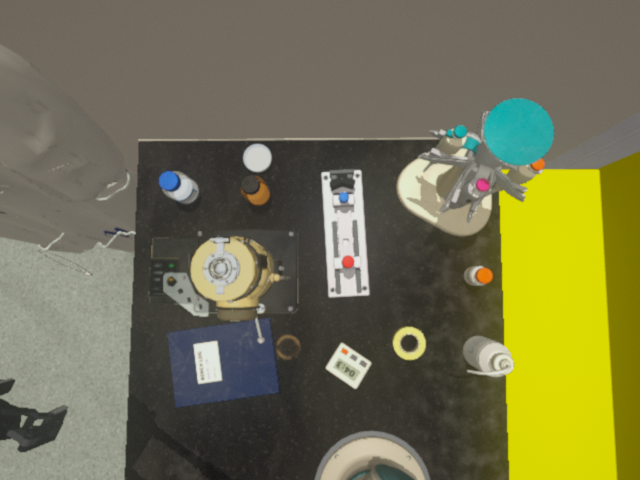

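```bash
cat > h.py <<'E'
import numpy as np,cv2
def pts(i):
    v,u=np.mgrid[:480,:640]; z=i["range_z"]
    c=np.stack([(u-i["cx"])/i["fx"]*z,(v-i["cy"])/i["fy"]*z,z],-1)
    return (c-i["t"])@i["R"]
def ray(i,uv,h):
    d=i["R"].T@np.array([(uv[0]-i["cx"])/i["fx"],(uv[1]-i["cy"])/i["fy"],1]); c=-i["R"].T@i["t"]
    return c+d*(h-c[2])/d[2]
HUE=dict(red=(172,4),blue=(105,125),orange=(5,14))
def blobs(i,col,smin=150):
    h=cv2.cvtColor(i["img"],cv2.COLOR_RGB2HSV); a,b=HUE[col]; H=h[...,0]
    m=((H>=a)&(H<=b)) if a<b else ((H>=a)|(H<=b))
    m=(m&(h[...,1]>smin)&(h[...,2]>70)).astype(np.uint8)
    n,l,st,c=cv2.connectedComponentsWithStats(m)
    return [(l==k,c[k],st[k,4]) for k in range(1,n) if st[k,4]>25]
def top(i,m,P=None):
    "top-face circle of a blob: height, centre"
    P=pts(i) if P is None else P
    z=P[m][:,2]; h=np.percentile(z,90); f=m&(abs(P[...,2]-h)<.004)
    v,u=np.nonzero(f); return h,u.mean(),v.mean(),ray(i,(u.mean(),v.mean()),h)
E
python3 - <<'E'
import pickle,numpy as np,cv2
from h import *
d=pickle.load(open("d0.pkl","rb"))
for n,i in d.items():
    P=pts(i)
    for c in HUE:
        for m,cc,a in blobs(i,c):
            h,u,v,p=top(i,m,P); print(n,c,a,cc.round(1),"top",round(h,4),round(u,1),round(v,1),p.round(4))
i=d["top"];P=pts(i)
for (u,v) in [(560,300),(600,200),(488,350),(500,365),(480,345),(470,350),(490,340),(478,372),(515,130),(488,275),(460,190),(150,300),(225,260),(345,300)]: print((u,v),P[v,u].round(3))
# base plate: white-ish points at z~10mm
m=(abs(P[...,2]-.010)<.005)&(i["img"].min(-1)>110); m[:, :310]=0;m[:,380:]=0;m[:160]=0;m[310:]=0
q=P[m][:,:2].astype(np.float32); print(len(q)); r=cv2.minAreaRect(q); print(r,cv2.boxPoints(r).round(4).tolist())
E
```

```text
scene red 241 [314.9 262.9] top 0.0938 314.7 259.1 [0.4477 0.0472 0.0938]
scene blue 43 [356.1 229.3] top 0.0818 356.0 229.2 [0.5735 0.0547 0.0818]
scene orange 133 [536.5 185.1] top 0.2814 536.9 184.0 [ 0.5795 -0.2214  0.2814]
scene orange 406 [290.3 218.4] top 0.0498 287.9 210.0 [0.5739 0.2246 0.0498]
scene orange 397 [444.8 357.3] top 0.0733 444.8 355.4 [ 0.4227 -0.2097  0.0733]
scene orange 34 [238.9 352.1] top 0.015 238.8 352.0 [0.2726 0.0524 0.015 ]
top red 95 [347.6 261.7] top 0.0973 347.5 261.3 [0.4515 0.0505 0.0973]
top blue 304 [168.6 180.4] top 0.1091 167.8 179.7 [0.6038 0.3884 0.1091]
top blue 57 [343.4 196.6] top 0.0842 343.4 196.5 [0.5757 0.0576 0.0842]
top orange 95 [538.1 164.8] top 0.2843 538.4 164.5 [ 0.5838 -0.2184  0.2843]
top orange 79 [484.5 275. ] top 0.0754 483.5 274.2 [ 0.4286 -0.206   0.0754]
(560, 300) [ 0.372 -0.444 -0.12 ]
(600, 200) [ 0.605 -0.549 -0.123]
(488, 350) [ 0.293 -0.2    0.104]
(500, 365) [ 0.275 -0.205  0.147]
(480, 345) [ 0.299 -0.193  0.084]
(470, 350) [ 0.285 -0.184  0.053]
(490, 340) [ 0.307 -0.213  0.077]
(478, 372) [ 0.268 -0.16   0.17 ]
(515, 130) [ 0.612 -0.159  0.352]
(488, 275) [ 0.427 -0.215  0.074]
(460, 190) [ 0.56  -0.124  0.222]
(150, 300) [0.376 0.442 0.041]
(225, 260) [0.45  0.259 0.176]
(345, 300) [ 0.376  0.053 -0.001]
2664
((0.5156377553939819, 0.05434708669781685), (0.26161929965019226, 0.08368708938360214), 3.5186984539031982) [[0.3824999928474426, 0.08810000121593475], [0.38760000467300415, 0.004600000102072954], [0.6488000154495239, 0.020600000396370888], [0.6435999870300293, 0.10409999638795853]]
```

Run:
```python
import pickle,numpy as np
from h import *
d=pickle.load(open("d0.pkl","rb"))
for n,i in d.items():
    P=pts(i);P=P[i["range_z"]>0]
    for nm,b in dict(micro=(.3,.6,.12,.45),wash=(.2,.36,-.28,-.12),nearbottle=(.36,.48,-.28,-.1),stand=(.42,.7,-.35,-.05)).items():
        q=P[(P[:,0]>b[0])&(P[:,0]<b[1])&(P[:,1]>b[2])&(P[:,1]<b[3])&(P[:,2]<.5)]
        print(n,nm,len(q),q[:,2].max().round(3),q[q[:,2]>.02].min(0).round(3),q[q[:,2]>.02].max(0).round(3))
i=d["top"];P=pts(i)
# bottle body: white around cap; stand's near points
for i in d.values():
    P=pts(i);m=(P[...,2]>.015)&(P[...,2]<.056)&(np.hypot(P[...,0]-.426,P[...,1]+.207)<.035)
    q=P[m][:,:2].astype(np.float64);A=np.c_[2*q,np.ones(len(q))];s=np.linalg.lstsq(A,(q**2).sum(1),rcond=None)[0];print("body circle",len(q),s[:2],np.sqrt(s[2]+s[0]**2+s[1]**2),"stand nearest",np.sort(P[(P[...,2]>.05)&(P[...,1]<-.05)&(P[...,0]>.46)&(P[...,0]<.6)][:,0])[:3])
```

```text
scene micro 20250 0.234 [0.3   0.149 0.02 ] [0.6   0.447 0.234]
scene wash 10393 0.185 [ 0.242 -0.246  0.02 ] [ 0.3   -0.15   0.185]
scene nearbottle 7386 0.075 [ 0.405 -0.228  0.02 ] [ 0.439 -0.191  0.075]
scene stand 34681 0.352 [ 0.42  -0.262  0.02 ] [ 0.693 -0.068  0.352]
top micro 23537 0.236 [0.3   0.152 0.02 ] [0.6   0.447 0.236]
top wash 6068 0.188 [ 0.248 -0.243  0.02 ] [ 0.308 -0.149  0.188]
top nearbottle 4836 0.077 [ 0.41  -0.221  0.021] [ 0.446 -0.187  0.077]
top stand 20975 0.356 [ 0.421 -0.241  0.02 ] [ 0.7   -0.066  0.356]
body circle 629 [ 0.42289099 -0.20938751] 0.015894596140112734 stand nearest [0.51156544 0.51208019 0.51252859]
body circle 197 [ 0.42752378 -0.20535332] 0.01635243119215913 stand nearest [0.51455204 0.51479019 0.51570705]
```

play_rows --pt "0 0 -1.3 1 60" --pt "0 0 -2 2 45" --pt "0 0 -2 3 45" --pt "0 0 -2 4 45" --pt "0 0 -2 5 45" --newtons 60

```text
clock: 0.72
position: [0.2395, 0.5225, 0.3109]
ee_rot: [0.0, 0.608, 0.794, -0.0]
contact_force: [0.1, -0.1, -0.4]
width: 0.0448
gripper_force: 0.0
```

```bash
cat > to.py <<'E'
# usage: to.py x y z tool_y_angle_deg  -> shift in move units from the measured pose
import sys,numpy as np
from rig import manip
from scipy.spatial.transform import Rotation as Ro
s=manip.get_state();q=s["ee_rot"];R=Ro.from_quat([*q[1:],q[0]]).as_matrix()
a=np.degrees(np.arctan2(R[1,1],R[0,1])); print("t",s["clock"],"pos",s["position"].round(4),"yawY",a.round(2),"w",round(s["width"],4),"gf",s["gripper_force"],"F",s["contact_force"].round(1),"q",s["qpos"].round(2))
A=list(map(float,sys.argv[1:]))
for k in range(0,len(A),4):
    x=A[k:k+4]; print(x,"units",(R.T@(np.array(x[:3])-s["position"])/.04).round(3),"turn",round(-((x[3]-a+180)%360-180)/10,3))
E
python3 to.py .5755 .0565 .31 3.5 .5755 .0565 .12 3.5
```

```text
t 0.725 pos [0.2395 0.5225 0.3109] yawY 15.05 w 0.0448 gf 0.0 F [ 0.1 -0.1 -0.4] q [ 1.02  0.24  1.36 -0.    1.54  0.76]
[0.5755, 0.0565, 0.31, 3.5] units [-13.432   5.088   0.027] turn 1.155
[0.5755, 0.0565, 0.12, 3.5] units [-13.429   5.091   4.777] turn 1.155
```

play_rows --pt "-1.35 0.5 0 0 45" --pt "-2.7 1.0 0 0 45" --pt "-4.05 1.5 0 0 45" --pt "-5.4 2.0 0 0 45" --pt "-6.7 2.5 0 0 45"

```text
clock: 1.35
position: [0.4077, 0.2891, 0.311]
ee_rot: [-0.0, 0.606, 0.795, -0.0]
contact_force: [0.8, 0.8, -0.4]
width: 0.0448
gripper_force: 0.0
```

play_rows --pt "-1.35 0.5 0 0 45" --pt "-2.7 1.0 0 0 45" --pt "-4.05 1.5 0 0 45" --pt "-5.4 2.0 0 0 45" --pt "-6.73 2.59 0 0 45"

```text
clock: 1.98
position: [0.5789, 0.0571, 0.311]
ee_rot: [-0.0, 0.606, 0.795, 0.0]
contact_force: [1.0, 0.9, 0.5]
width: 0.0451
gripper_force: 0.0
```

play_rows --pt "0 0 1 1 45" --pt "0 0 2.5 1.15 45" --pt "0 0 3.8 1.15 45" --pt "0 0 4.75 1.15 45" --pt "0 0 4.75 1.15 45"

```text
clock: 2.6
position: [0.5755, 0.0587, 0.118]
ee_rot: [-0.003, 0.683, 0.731, -0.003]
contact_force: [-0.5, 0.6, 0.0]
width: 0.0447
gripper_force: 0.0
```

```bash
python3 to.py .5755 .0565 .12 3.5 .5755 .0565 .058 3.5
python3 - <<'E'
from rig import manip
import cv2,pickle,numpy as np
a=manip.get_image("scene");b=manip.get_image("top");pickle.dump({"scene":a,"top":b},open("d1.pkl","wb"))
f=lambda im,u,v,s:cv2.resize(im[v-s*3//4:v+s*3//4,u-s:u+s,::-1],(400,300),interpolation=cv2.INTER_CUBIC)
cv2.imwrite("pics/p1.png",np.hstack([f(a["img"],345,230,70),f(b["img"],345,215,70)]))
E
```

```text
t 2.6 pos [0.5755 0.0587 0.118 ] yawY 3.87 w 0.0447 gf 0.0 F [-0.5  0.6  0. ] q [-0.02  0.37  1.66  0.    1.12 -0.09]
[0.5755, 0.0565, 0.12, 3.5] units [-0.056 -0.004 -0.051] turn 0.037
[0.5755, 0.0565, 0.058, 3.5] units [-0.057  0.009  1.499] turn 0.037
```

View pics/p1.png

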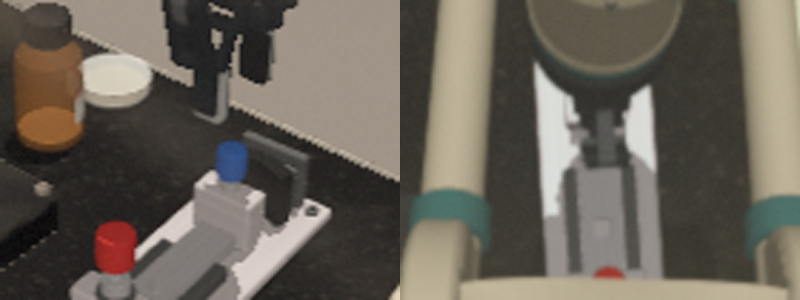

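play_rows --pt "-0.05 0 0.8 0 45" --pt "-0.05 0 1.5 0 45" --pt "-0.05 0 1.5 0 45"

```text
clock: 3.08
position: [0.5785, 0.0567, 0.0617]
ee_rot: [-0.0, 0.683, 0.731, -0.0]
contact_force: [0.1, -0.2, -0.1]
width: 0.0453
gripper_force: 0.0
```

play_rows --pt "0 0 0 0 15" --pt "0 0 0 0 15" --pt "0 0 0 0 15" --pt "0 0 0 0 15" --pt "0 0 0 0 15" --newtons 50

```text
clock: 3.7
position: [0.5765, 0.0566, 0.0636]
ee_rot: [-0.001, 0.683, 0.731, -0.001]
contact_force: [-5.6, -1.7, 7.0]
width: 0.018
gripper_force: 48.6
```

```bash
python3 to.py .5755 .0565 .058 3.5
```

```text
t 3.7 pos [0.5765 0.0566 0.0636] yawY 3.9 w 0.018 gf 48.60224962234497 F [-5.6 -1.7  7. ] q [-0.02  0.42  1.73 -0.    0.99 -0.09]
[0.5755, 0.0565, 0.058, 3.5] units [-0.    -0.025  0.141] turn 0.04
```

play_rows --pt "0 -0.2 0 0 15" --pt "0 -0.4 0 0 15" --pt "0 -0.6 0 0 15" --pt "0 -0.8 0 0 15" --pt "0 -0.95 0 0 15" --newtons 70

```text
clock: 4.32
position: [0.5512, 0.055, 0.0638]
ee_rot: [0.008, 0.683, 0.73, 0.008]
contact_force: [16.7, 3.3, -12.6]
width: 0.0175
gripper_force: 68.8
```

play_rows --pt "0 0 0 0 15" --pt "0 0 0 0 15"

```text
clock: 4.58
position: [0.5471, 0.0548, 0.0638]
ee_rot: [0.005, 0.683, 0.73, 0.005]
contact_force: [9.1, 2.9, -4.4]
width: 0.0173
gripper_force: 69.5
```

play_rows --pt "0 -0.12 0 0 15" --pt "0 -0.24 0 0 15" --pt "0 -0.35 0 0 15" --pt "0 -0.35 0 0 15" --pt "0 -0.35 0 0 15"

```text
clock: 5.2
position: [0.5336, 0.0539, 0.0638]
ee_rot: [0.005, 0.683, 0.73, 0.006]
contact_force: [9.8, 3.6, -4.9]
width: 0.0173
gripper_force: 71.3
```

```bash
python3 to.py
python3 - <<'E'
from rig import manip
import cv2,pickle,numpy as np
from h import *
a=manip.get_image("scene")
for c in("red","blue"):
  for m,cc,n in blobs(a,c): print(c,n,cc,top(a,m))
f=lambda im,u,v,s:cv2.resize(im[v-s*3//4:v+s*3//4,u-s:u+s,::-1],(640,480),interpolation=cv2.INTER_CUBIC)
cv2.imwrite("pics/p2.png",f(a["img"],335,240,80))
E
```

```text
t 5.2 pos [0.5336 0.0539 0.0638] yawY 3.83 w 0.0173 gf 71.31699800491333 F [ 9.8  3.6 -4.9] q [-0.03  0.36  1.84  0.    0.92 -0.1 ]
red 226 [314.87168142 267.25221239] (np.float64(0.08430052440873964), np.float64(314.6991150442478), np.float64(263.5132743362832), array([0.44773548, 0.0471413 , 0.08430052]))
```

View pics/p2.png

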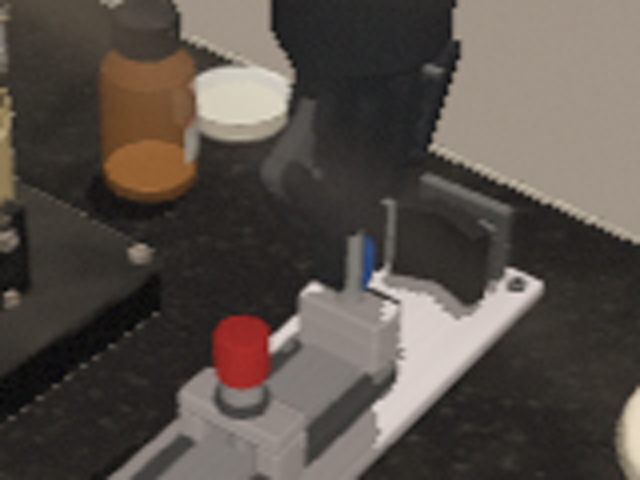

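The jaw block has moved back, and the red knob (244,350 in the crop) has dropped 9.5 mm, so the pin is in the slot. I'll pull the last bit to the stop.

play_rows --pt "0 -0.06 0 0 15" --pt "0 -0.12 0 0 15" --pt "0 -0.12 0 0 15" --pt "0 -0.12 0 0 15"

```text
clock: 5.75
position: [0.5325, 0.0538, 0.0639]
ee_rot: [0.007, 0.683, 0.73, 0.008]
contact_force: [17.5, 4.6, -11.1]
width: 0.0173
gripper_force: 70.7
```

play_rows --pt "0 0.1 0 0 15" --pt "0 0.2 0 0 15" --pt "0 0.22 0 0 15" --pt "0 0.22 0 0 15"

```text
clock: 6.25
position: [0.5362, 0.0541, 0.0638]
ee_rot: [0.004, 0.683, 0.73, 0.005]
contact_force: [7.4, 2.6, -2.5]
width: 0.0175
gripper_force: 71.7
```

play_rows --pt "0 0 0 0 30" --pt "0 0 0 0 45" --pt "0 0 0 0 45" --pt "0 0 0 0 45"

```text
clock: 6.75
position: [0.5304, 0.0535, 0.0614]
ee_rot: [-0.0, 0.683, 0.731, -0.0]
contact_force: [-0.2, 0.2, -0.0]
width: 0.0448
gripper_force: 0.0
```

play_rows --pt "0 0 -0.5 0 45" --pt "0 0 -1.5 0 45" --pt "0 0 -3 0 70" --pt "0 0 -4.5 0 70" --pt "0 0 -4.5 0 70"

```text
clock: 7.38
position: [0.5336, 0.0534, 0.2467]
ee_rot: [0.004, 0.683, 0.731, 0.004]
contact_force: [0.7, -0.8, 0.4]
width: 0.0698
gripper_force: 0.0
```

```bash
python3 to.py .4255 -.207 .24 -86.5
python3 - <<'E'
from rig import manip
from h import *
a=manip.get_image("scene")
for c in("red","blue","orange"):
  for m,cc,n in blobs(a,c): print(c,n,cc,top(a,m))
E
```

```text
t 7.375 pos [0.5336 0.0534 0.2467] yawY 3.88 w 0.0698 gf 0.0 F [ 0.7 -0.8  0.4] q [-0.03  0.2   1.57  0.    1.36 -0.1 ]
[0.4255, -0.207, 0.24, -86.5] units [-6.313 -3.14   0.139] turn 9.038
red 222 [314.86936937 267.17117117] (np.float64(0.0846231813235342), np.float64(314.77570093457945), np.float64(263.32710280373834), array([0.44789054, 0.04710724, 0.08462318]))
blue 98 [342.68367347 245.31632653] (np.float64(0.08033752677627357), np.float64(341.97222222222223), np.float64(241.77777777777777), array([0.52853251, 0.05211506, 0.08033753]))
orange 133 [536.54887218 185.09774436] (np.float64(0.28118025622829246), np.float64(536.6538461538462), np.float64(184.16346153846155), array([ 0.57938124, -0.22125212,  0.28118026]))
orange 418 [290.43779904 218.00717703] (np.float64(0.050865744707264446), np.float64(288.3695652173913), np.float64(209.45652173913044), array([0.57495027, 0.22410092, 0.05086574]))
orange 397 [444.76574307 357.24685139] (np.float64(0.07345684268153164), np.float64(444.6468531468532), np.float64(355.3636363636364), array([ 0.42258534, -0.20955546,  0.07345684]))
orange 32 [239.09375 352.25   ] (np.float64(0.015149015327422985), np.float64(239.0), np.float64(352.16129032258067), array([0.27248565, 0.05178431, 0.01514902]))
```

play_rows --pt "0 -1.4 0 1 70" --pt "0 -2.8 0 2 70" --pt "0 -3.4 0 3 70" --pt "-1.2 -3.4 0 4 70" --pt "-2.4 -3.4 0 5 70"

```text
clock: 8.05
position: [0.3998, -0.0517, 0.2397]
ee_rot: [-0.001, 0.928, 0.372, -0.001]
contact_force: [0.4, -0.2, -0.4]
width: 0.0702
gripper_force: 0.0
```

```bash
python3 to.py .410 -.207 .24 -86.5 .427 -.207 .24 -86.5
```

```text
t 8.05 pos [ 0.3998 -0.0517  0.2397] yawY -46.34 w 0.0702 gf 0.0 F [ 0.4 -0.2 -0.4] q [-0.3   0.01  1.81  0.    1.32  0.51]
[0.41, -0.207, 0.24, -86.5] units [-2.498  2.985 -0.013] turn 4.016
[0.427, -0.207, 0.24, -86.5] units [-2.19   3.278 -0.014] turn 4.016
```

play_rows --pt "-0.8 0.95 0 1 70" --pt "-1.6 1.9 0 2 70" --pt "-2.4 2.8 0 3 70" --pt "-2.19 3.28 0 4 70" --pt "-2.19 3.28 0 4 70"

```text
clock: 8.68
position: [0.4288, -0.2071, 0.2391]
ee_rot: [-0.001, 0.999, 0.034, -0.002]
contact_force: [-0.8, 0.1, 0.4]
width: 0.0702
gripper_force: 0.0
```

```bash
python3 to.py .427 -.207 .04 -86.5
python3 - <<'E'
from rig import manip
import cv2,numpy as np
a=manip.get_image("scene");b=manip.get_image("top")
f=lambda im,u,v,s:cv2.resize(im[v-s*3//4:v+s*3//4,u-s:u+s,::-1],(400,300),interpolation=cv2.INTER_CUBIC)
cv2.imwrite("pics/p3.png",np.hstack([f(a["img"],440,300,120),f(b["img"],460,275,100)]))
E
```

```text
t 8.675 pos [ 0.4288 -0.2071  0.2391] yawY -86.07 w 0.0702 gf 0.0 F [-0.8  0.1  0.4] q [-0.6   0.12  1.69  0.    1.34  0.91]
[0.427, -0.207, 0.04, -86.5] units [-0.028  0.009  4.978] turn 0.043
```

View pics/p3.png

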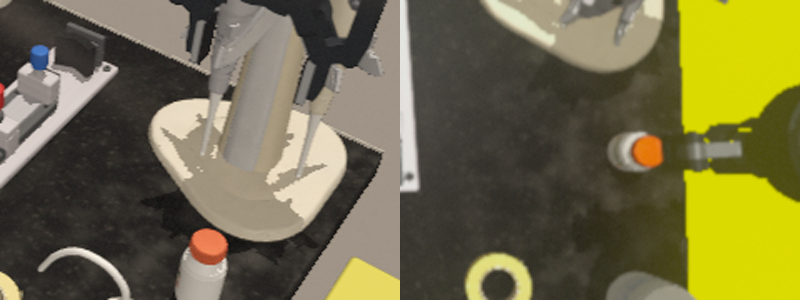

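play_rows --pt "-0.03 0 1.2 0 70" --pt "-0.03 0 2.4 0 70" --pt "-0.03 0 3.5 0 70" --pt "-0.03 0 4.5 0 70" --pt "-0.03 0 5.3 0 70"

```text
clock: 9.4
position: [0.4264, -0.2049, 0.0278]
ee_rot: [-0.001, 0.999, 0.036, -0.001]
contact_force: [0.5, 0.7, 0.0]
width: 0.0698
gripper_force: 0.0
```

play_rows --pt "0 0 0 0 60" --pt "0 0 0 0 45" --pt "0 0 0 0 30" --pt "0 0 0 0 30" --pt "0 0 0 0 30" --newtons 30

```text
clock: 10.02
position: [0.4289, -0.2073, 0.0308]
ee_rot: [0.001, 0.999, 0.034, 0.001]
contact_force: [0.4, -0.0, 6.4]
width: 0.0374
gripper_force: 30.7
```

```bash
python3 to.py .427 -.207 .027 -86.5
python3 - <<'E'
from rig import manip
from h import *
a=manip.get_image("scene")
for m,cc,n in blobs(a,"orange"):
    if n>150: print(n,cc,top(a,m))
E
```

```text
t 10.025 pos [ 0.4289 -0.2073  0.0308] yawY -86.13 w 0.0374 gf 30.724287629127502 F [ 0.4 -0.   6.4] q [-0.6   0.34  2.    0.    0.8   0.91]
[0.427, -0.207, 0.027, -86.5] units [-0.048 -0.011  0.094] turn 0.037
405 [290.34567901 218.24444444] (np.float64(0.05102525986929734), np.float64(287.76190476190476), np.float64(209.4047619047619), array([0.57411527, 0.22500438, 0.05102526]))
382 [444.03926702 357.01832461] (np.float64(0.0733328550714997), np.float64(444.06451612903226), np.float64(355.0358422939068), array([ 0.42268739, -0.20862086,  0.07333286]))
```

play_rows --pt "0 0 -0.7 0 30" --pt "-0.2 0 -1.7 0 30" --pt "-0.5 0 -2.7 0 30" --pt "-0.7 -0.8 -3.2 0 30" --pt "-0.7 -1.8 -3.2 0 30" --newtons 40

```text
clock: 10.7
position: [0.3959, -0.1374, 0.1595]
ee_rot: [0.001, 0.999, 0.033, 0.002]
contact_force: [0.5, -0.5, -1.1]
width: 0.0372
gripper_force: 40.3
```

play_rows --pt "0 -1 0 0 30" --pt "0 -2 0 0 30" --pt "0 -3 0 0 30" --pt "0 -4 0 0 30" --pt "0 -4.5 0 0 30"

```text
clock: 11.32
position: [0.3823, 0.0443, 0.1576]
ee_rot: [-0.0, 0.999, 0.035, 0.0]
contact_force: [1.1, 0.3, -0.9]
width: 0.037
gripper_force: 40.4
```

```bash
python3 to.py .58 .0572 .157 -86.5
```

```text
t 11.325 pos [0.3823 0.0443 0.1576] yawY -86.02 w 0.037 gf 40.38266837596893 F [ 1.1  0.3 -0.9] q [-0.07  0.05  1.99  0.    1.1   1.43]
[0.58, 0.0572, 0.157, -86.5] units [4.952 0.023 0.019] turn 0.048
```

play_rows --pt "1 0 0 0 30" --pt "2.2 0 0 0 30" --pt "3.4 0 0 0 30" --pt "4.4 0.02 0 0 30" --pt "4.95 0.02 0 0 30"

```text
clock: 11.95
position: [0.5828, 0.0552, 0.1573]
ee_rot: [0.0, 0.999, 0.034, 0.001]
contact_force: [-0.5, -0.1, -0.2]
width: 0.037
gripper_force: 40.4
```

play_rows --pt "0 0 0 0 30" --pt "0 0 0 0 30"

```text
clock: 12.2
position: [0.5791, 0.0552, 0.1572]
ee_rot: [-0.0, 0.999, 0.034, -0.001]
contact_force: [0.2, 0.2, -0.7]
width: 0.037
gripper_force: 40.4
```

```bash
python3 to.py .58 .0572 .055 -86.5  .58 .0572 .041 -86.5
python3 - <<'E'
from rig import manip
import cv2,numpy as np
from h import *
a=manip.get_image("scene");b=manip.get_image("top")
for m,cc,n in blobs(a,"orange"): print(n,cc,top(a,m))
for c in ("red","blue"):
  for m,cc,n in blobs(a,c): print(c,n,cc,top(a,m)[3])
f=lambda im,u,v,s:cv2.resize(im[v-s*3//4:v+s*3//4,u-s:u+s,::-1],(400,300),interpolation=cv2.INTER_CUBIC)
cv2.imwrite("pics/p4.png",np.hstack([f(a["img"],345,220,80),f(b["img"],345,210,80)]))
E
```

```text
t 12.2 pos [0.5791 0.0552 0.1572] yawY -86.12 w 0.037 gf 40.35844445228577 F [ 0.2  0.2 -0.7] q [-0.02  0.34  1.61  0.    1.2   1.48]
[0.58, 0.0572, 0.055, -86.5] units [ 0.031 -0.047  2.554] turn 0.038
[0.58, 0.0572, 0.041, -86.5] units [ 0.031 -0.047  2.904] turn 0.038
199 [359.97487437 176.41708543] (np.float64(0.19935328297166519), np.float64(360.11965811965814), np.float64(173.96581196581195), array([0.57011513, 0.05143992, 0.19935328]))
133 [536.54887218 185.09774436] (np.float64(0.28134950323996777), np.float64(536.71), np.float64(184.02), array([ 0.57947927, -0.22124248,  0.2813495 ]))
407 [290.36609337 218.27027027] (np.float64(0.05086354640605512), np.float64(288.15384615384613), np.float64(209.4102564102564), array([0.57479302, 0.22455135, 0.05086355]))
33 [239.03030303 352.15151515] (np.float64(0.015369878029924783), np.float64(238.90322580645162), np.float64(352.16129032258067), array([0.27227213, 0.05174552, 0.01536988]))
red 225 [314.84 267.24] [0.44742972 0.047204   0.08496161]
blue 99 [342.91919192 245.56565657] [0.5284571  0.05046553 0.08032319]
```

View pics/p4.png

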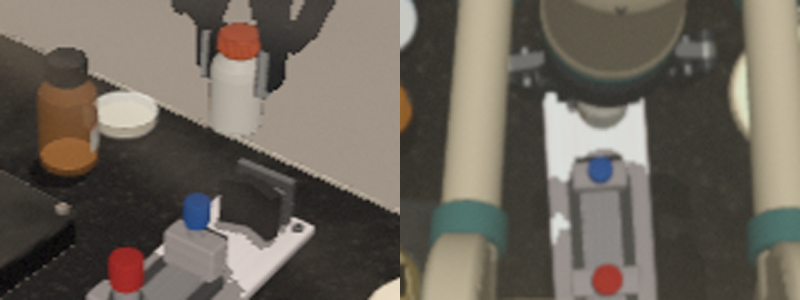

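The picture shows the bottle upright above the clamp (236,90 in the crop). The blue knob at (197,210) is well back and the red plunger is down. Now lowering.

play_rows --pt "0.08 -0.05 0.6 0 30" --pt "0.08 -0.05 1.4 0 30" --pt "0.08 -0.05 2.1 0 30" --pt "0.08 -0.05 2.5 0 30" --pt "0.08 -0.05 2.6 0 30"

```text
clock: 12.92
position: [0.5829, 0.0575, 0.0528]
ee_rot: [-0.0, 0.999, 0.034, -0.001]
contact_force: [0.7, 0.7, -0.7]
width: 0.0368
gripper_force: 40.4
```

play_rows --pt "0 0 0.08 0 30" --pt "0 0 0.16 0 30" --pt "0 0 0.22 0 30" --pt "0 0 0.22 0 30"

```text
clock: 13.42
position: [0.5837, 0.0575, 0.0446]
ee_rot: [-0.0, 0.999, 0.034, 0.0]
contact_force: [-0.6, 0.0, -0.9]
width: 0.0373
gripper_force: 40.4
```

play_rows --pt "0 0 0.03 0 30" --pt "0 0 0.06 0 30" --pt "0 0 0.09 0 30" --pt "0 0 0.09 0 30"

```text
clock: 13.92
position: [0.5837, 0.0575, 0.0409]
ee_rot: [-0.0, 0.999, 0.034, 0.0]
contact_force: [0.4, -0.2, -0.7]
width: 0.0373
gripper_force: 40.5
```

play_rows --pt "0 0 0.03 0 30" --pt "0 0 0.06 0 30" --pt "0 0 0.06 0 30"

```text
clock: 14.3
position: [0.5838, 0.0575, 0.0408]
ee_rot: [0.0, 0.999, 0.034, 0.001]
contact_force: [-4.3, -1.2, 13.8]
width: 0.0372
gripper_force: 42.0
```

play_rows --pt "0 0 -0.04 0 36" --pt "0 0 -0.04 0 42" --pt "0 0 -0.04 0 55" --pt "0 0 -0.04 0 60" --pt "0 0 -0.04 0 60"

```text
clock: 14.92
position: [0.5836, 0.0575, 0.0399]
ee_rot: [-0.0, 0.999, 0.034, -0.0]
contact_force: [0.5, 0.6, -1.4]
width: 0.0598
gripper_force: 0.0
```

play_rows --pt "0 0 -0.6 0 60" --pt "0 0 -1.6 0 60" --pt "0 0 -2.8 0 60" --pt "0 0 -4 0 60" --pt "0 0 -4.0 0 60"

```text
clock: 15.55
position: [0.5864, 0.0575, 0.2046]
ee_rot: [0.0, 0.999, 0.034, 0.005]
contact_force: [0.8, 0.4, -1.3]
width: 0.06
gripper_force: 0.0
```

```bash
python3 to.py .451 .0495 .2 -86.5
python3 - <<'E'
from rig import manip
import cv2,numpy as np
from h import *
a=manip.get_image("scene");b=manip.get_image("top")
for i in(a,b):
  for c in HUE:
    for m,cc,n in blobs(i,c): print(c,n,cc.round(1),top(i,m)[3].round(4))
f=lambda im,u,v,s:cv2.resize(im[v-s*3//4:v+s*3//4,u-s:u+s,::-1],(400,300),interpolation=cv2.INTER_CUBIC)
cv2.imwrite("pics/p5.png",np.hstack([f(a["img"],345,230,70),f(b["img"],345,210,70)]))
E
```

```text
t 15.55 pos [0.5864 0.0575 0.2046] yawY -86.12 w 0.06 gf 0.0 F [ 0.8  0.4 -1.3] q [-0.02  0.31  1.53  0.    1.3   1.48]
[0.451, 0.0495, 0.2, -86.5] units [-3.392 -0.031  0.084] turn 0.038
red 227 [314.9 267.3] [0.4476 0.0474 0.0846]
blue 91 [342.8 245.8] [0.5283 0.0508 0.0799]
orange 133 [536.5 185.1] [ 0.5795 -0.2214  0.2812]
orange 417 [290.2 218. ] [0.5738 0.2261 0.0524]
orange 193 [357.4 229.8] [0.5772 0.0546 0.083 ]
orange 33 [239.  352.2] [0.2726 0.052  0.0156]
red 94 [347.5 261.6] [0.4514 0.0505 0.0878]
blue 306 [168.7 180.4] [0.6034 0.3882 0.1093]
blue 40 [344.9 217.2] [0.5363 0.055  0.0842]
orange 99 [538.  164.8] [ 0.5838 -0.2182  0.2839]
orange 178 [343.6 193.5] [0.5816 0.0574 0.0859]
```

View pics/p5.png

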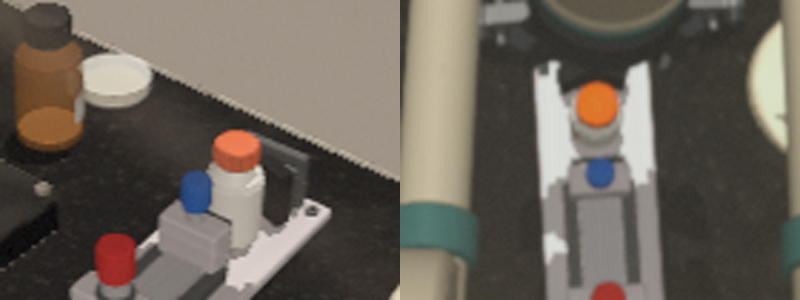

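The bottle stands upright between jaw and rest (cap at 237,150), the jaw is still open and the pin is in. Now the plunger.

play_rows --pt "-1 0 0 0 50" --pt "-2 0 0 0 50" --pt "-3 -0.03 0 0 45" --pt "-3.38 -0.03 0 0 45" --pt "-3.38 -0.03 0 0 45"

```text
clock: 16.27
position: [0.4482, 0.0495, 0.1995]
ee_rot: [-0.0, 0.999, 0.034, -0.0]
contact_force: [1.0, 0.6, -0.0]
width: 0.0449
gripper_force: 0.0
```

```bash
python3 to.py .4515 .05 .06 -86.5
```

```text
t 16.275 pos [0.4482 0.0495 0.1995] yawY -86.13 w 0.0449 gf 0.0 F [ 1.   0.6 -0. ] q [-0.04  0.11  1.8   0.    1.23  1.46]
[0.4515, 0.05, 0.06, -86.5] units [ 0.084 -0.006  3.487] turn 0.037
```

play_rows --pt "0.06 0 1 0 45" --pt "0.06 0 2 0 45" --pt "0.06 0 2.9 0 45" --pt "0.06 0 3.45 0 45" --pt "0.06 0 3.45 0 45"

```text
clock: 16.9
position: [0.4513, 0.0497, 0.0602]
ee_rot: [-0.0, 0.999, 0.034, -0.002]
contact_force: [0.8, -0.4, 0.1]
width: 0.045
gripper_force: 0.0
```

play_rows --pt "0 0 0 0 35" --pt "0 0 0 0 15" --pt "0 0 0 0 15" --pt "0 0 0 0 15" --pt "0 0 0 0 15" --newtons 60

```text
clock: 17.52
position: [0.4527, 0.0498, 0.0632]
ee_rot: [-0.0, 0.999, 0.034, 0.002]
contact_force: [1.9, 0.3, 6.4]
width: 0.022
gripper_force: 58.9
```

```bash
python3 to.py
python3 - <<'E'
from rig import manip
import cv2,numpy as np
from h import *
a=manip.get_image("scene")
for c in HUE:
    for m,cc,n in blobs(a,c): print(c,n,cc.round(1),top(a,m)[3].round(4))
E
```

```text
t 17.525 pos [0.4527 0.0498 0.0632] yawY -86.13 w 0.022 gf 58.865461349487305 F [1.9 0.3 6.4] q [-0.04  0.26  2.    0.    0.87  1.46]
red 152 [312.8 267.2] [0.4456 0.0493 0.0846]
orange 133 [536.5 185.1] [ 0.5798 -0.2212  0.2814]
orange 75 [284.5 206.6] [0.5719 0.2289 0.0655]
orange 192 [357.5 229.7] [0.5765 0.0542 0.0833]
orange 32 [239.1 352.2] [0.2722 0.0517 0.0155]
```

play_rows --pt "0 0 -0.12 0 15" --pt "0 0 -0.24 0 15" --pt "0 0 -0.36 0 15" --pt "0 0 -0.48 0 15" --pt "0 0 -0.48 0 15" --newtons 75

```text
clock: 18.2
position: [0.4524, 0.0497, 0.0809]
ee_rot: [-0.0, 0.999, 0.034, 0.001]
contact_force: [5.6, -0.1, -10.7]
width: 0.0219
gripper_force: 74.1
```

play_rows --pt "0 0 -0.06 0 15" --pt "0 0 -0.12 0 15" --pt "0 0 -0.12 0 15"

```text
clock: 18.58
position: [0.4524, 0.0498, 0.0854]
ee_rot: [-0.0, 0.999, 0.034, 0.001]
contact_force: [6.6, 0.1, -10.1]
width: 0.0215
gripper_force: 75.1
```

play_rows --pt "0 0 -0.05 0 15" --pt "0 0 -0.1 0 15" --pt "0 0 -0.1 0 15"

```text
clock: 18.95
position: [0.4522, 0.0497, 0.0857]
ee_rot: [-0.0, 0.999, 0.034, 0.0]
contact_force: [12.8, 0.7, -40.6]
width: 0.0213
gripper_force: 75.8
```

```bash
python3 to.py
python3 - <<'E'
from rig import manip
import cv2,numpy as np
from h import *
a=manip.get_image("scene")
for c in HUE:
    for m,cc,n in blobs(a,c): print(c,n,cc.round(1),top(a,m)[3].round(4))
f=lambda im,u,v,s:cv2.resize(im[v-s*3//4:v+s*3//4,u-s:u+s,::-1],(640,480),interpolation=cv2.INTER_CUBIC)
cv2.imwrite("pics/p6.png",f(a["img"],340,235,70))
E
```

```text
t 18.95 pos [0.4522 0.0497 0.0857] yawY -86.16 w 0.0213 gf 75.81950783729553 F [ 12.8   0.7 -40.6] q [-0.04  0.24  1.97  0.    0.93  1.46]
red 154 [312.4 257.1] [0.4454 0.0498 0.1066]
orange 133 [536.5 185.1] [ 0.5792 -0.2213  0.2815]
orange 53 [283.5 222.5] [0.572  0.2417 0.0295]
orange 179 [360.9 227.4] [0.5869 0.0543 0.083 ]
orange 32 [239.1 352.2] [0.2724 0.0516 0.0154]
```

View pics/p6.png

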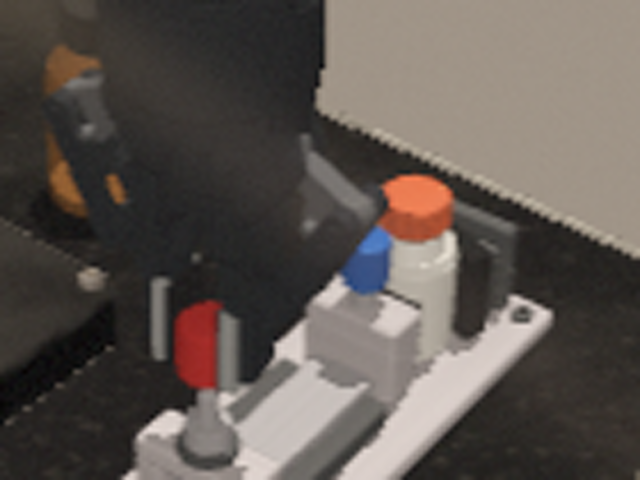

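The jaw has shut on the upright bottle (cap at 418,205) and the red knob is at its stop, 22 mm up. I'll ease the pull slightly, keep it at the stop, and check that it holds.

play_rows --pt "0 0 0.04 0 15" --pt "0 0 0.04 0 15" --pt "0 0 0.04 0 15" --pt "0 0 0.04 0 15" --pt "0 0 0.04 0 15"

```text
clock: 19.62
position: [0.4523, 0.0498, 0.0856]
ee_rot: [-0.0, 0.999, 0.034, 0.001]
contact_force: [11.3, 1.1, -28.3]
width: 0.0211
gripper_force: 77.9
```

play_rows --pt "0 0 0 0 15" --pt "0 0 0 0 15" --pt "0 0 0 0 15" --pt "0 0 0 0 15" --pt "0 0 0 0 15"

```text
clock: 20.25
position: [0.4523, 0.0498, 0.0856]
ee_rot: [-0.0, 0.999, 0.034, 0.001]
contact_force: [11.0, 0.8, -28.0]
width: 0.0214
gripper_force: 77.9
```

Run:
```python
from rig import manip
from h import *
for n in("scene","top"):
  a=manip.get_image(n)
  for c in HUE:
    for m,cc,k in blobs(a,c): print(n,c,k,cc.round(1),top(a,m)[3].round(4))
```

```text
scene red 154 [312.4 257.2] [0.4454 0.0497 0.107 ]
scene orange 133 [536.5 185.1] [ 0.5796 -0.2213  0.2813]
scene orange 52 [283.5 222.2] [nan nan nan]
scene orange 181 [360.9 227.4] [0.5871 0.0543 0.0831]
scene orange 33 [239.  352.2] [0.2726 0.052  0.0148]
top blue 306 [168.6 180.5] [0.6035 0.3888 0.109 ]
top blue 34 [344.3 205.5] [0.5581 0.0559 0.0843]
top orange 98 [538.1 164.8] [ 0.5837 -0.2184  0.2839]
top orange 178 [343.4 188.8] [0.5908 0.0575 0.0861]h.py:20: RuntimeWarning: Mean of empty slice.
  v,u=np.nonzero(f); return h,u.mean(),v.mean(),ray(i,(u.mean(),v.mean()),h)
  ret = ret.dtype.type(ret / rcount)
```

Everything is steady: jaw at about 0.019, bottle gripped, plunger at its stop. Handing in.

```bash
python3 -c "from rig import manip; print(manip.sign_off())"
```

```text
the job is handed in; nothing more can be done
None
```

The job is handed in at about 20 s: the jaw was pulled to its stop and latched, the white bottle is gripped upright against the V rest, and the arm is still holding the plunger fully up; the other bottles were not touched.

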